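# Pack the electrolysis kit

## Robot

A 6-joint arm with a two-finger parallel gripper is mounted at the origin on the work surface. World frame = base frame: x ahead of the robot, y to its left, z up, the work surface at z = 0. Lengths are in m, angles in rad, forces in N, time in s.
With the tool pointing down it reaches from about 0.275 to 0.775 m from the base axis. Payload 14.6 kg.
Tool frame: the origin (TCP) lies on the centre line of the jaws, within the pads' length; the fingertips stand 11 mm ahead of it and the grasp point (between the pads) lies 8 mm behind it; z points along the fingers, y is the line along which they close (so a half turn about z gives the same grasp; the last joint's range is limited). The gripper opens to 85 mm and grips with 20 to 120 N. Pads are 22 mm wide; open, the fingers measure 114 mm over their backs; the gripper's body (76 mm by 85 mm) begins 54 mm behind the grasp point. The pads swing forward as they close: fully open they stand 13 mm farther back than shut.
Start: joints at [-1.448, 0.263, -0.048, 1.259, 0, 1.415], TCP at [0.144, -0.505, 0.242] pointing down, gripper open.
Joint ranges: [-2.65, 2.65], [-0.89, 1.7], [-1.18, 1.37], [-2.13, 2.11], [-1.35, 1.29], [-3.14, 3.14]. Speed limits (rad/s): [1.89, 1.89, 2.57, 2.79, 3.14, 3.14].

## Interface

Orientations are given as a unit quaternion [w, x, y, z].
In Python, from station import r gives the robot as it stands.
- The arm moves only by the tool drive_tool, never from a script. Its argument "moves" is a list of rows, each a list of 6 numbers: the shift along the tool's x, y, z normalised to -1 to 1, where 1 is 300 mm, then the turn, a rotation vector about the tool's x, y, z normalised to -1 to 1, where 1 is 120 degrees. A call has 1 to 8 rows; each row is the pose to reach, as a shift and turn from the pose commanded when the call began, along the tool's axes at that moment; what a row does not reach only later rows make up. A row lasts 1/10 s, in which the tool goes at most 50 mm and 8.59 degrees, less where a joint would pass 70% of its speed; a pose out of reach is approached as far as the arm can. A call with a number of a shift or a turn outside -1 to 1 is refused whole. A call with a gripper value outside its range is refused whole. "grip" is the opening, from -1 (shut) to 1 (fully open), set as the call begins (left out, the last holds). The fingers move at their own pace and stop on an object; the grip force is fixed at half the most. Time passes only in rows, so rows that repeat a pose let the fingers close. It gives the time, the measured TCP pose, the force, the opening and the grip force at its end, in the units of the state.
- r.sense(): the state, without advancing time (a new reading comes with each control period).
- r.camera(name): name is "side" or "top" or "wrist"; returns a dict with "frame" (400x640x3 uint8, blue, green, red), "mtx" (3x3 intrinsics, pixels), "dist_coeffs" ([k1, k2, p1, p2, k3] as OpenCV has them; the pictures are not rectified), "extrinsics" (4x4, takes a point from camera to world coordinates); the wrist camera has in their place "T_tool_cam" (4x4, takes a point from camera to tool coordinates, whose origin is the TCP and whose axes are the flange's). Camera axes: x right, y down, z forward; pixel columns grow to the right and rows downward; lengths in m; the calibration is good to about 2 mm. A picture is of the moment at which its call begins: read the wrist's pose just before it. There is no depth.
- r.job_done(): hands the job in; it is judged then, once.
The state is a dict: "clock": time; "joint_pos": joint angles; "qd": joint speeds; "tau": joint torques, N m; "position": TCP position; "orientation": TCP orientation; "wrist_force": force on the tool from outside, world axes, zero at the start; "moment": the same for the moment, N m; "grip_width": opening from 0.0 (shut) to 1.0 (fully open); "grip_force": force on a finger pad.
Only numpy, scipy, OpenCV 4.12 (cv2) and the standard library are available. Lean on these libraries where they do the work, as an engineer would, in place of code of your own. Each camera call takes 0.05 s, during which the arm holds its last target. There are 200 camera calls.

## Task

Pack the electrolysis kit: draw the tall graphite plate up along its sloping groove and out of the wooden draining rack, and stand it on its short end in the narrow compartment of the plywood kit tray. Take the wide reel of copper wire up off its spindle and set it flat in the tray's wide compartment. Set both down gently instead of dropping them, and leave the shorter plates, the slim reel and the other things on the shelf as they are.

Things in the scene. Friction and masses are not known exactly. Their poses are not given: they have to be found in the camera images.
- tall_plate: Tall dark-grey graphite plate, 140 long x 80 wide x 8 mm thick, ~0.16 kg. Origin: centre of its lower short end; z along its length to the free top end, y along its width, x through its thickness. It starts in one of the rack's three grooves, leaning 25 degrees from upright, top toward the rack's -x side. About 60 mm stand out of the groove and 30 mm above anything beside it; pinch the top end.
- short_plate_a: A shorter graphite plate in another groove of the rack, 90 x 80 x 8 mm, about 0.1 kg; origin and axes as for the tall plate. Stays in its groove.
- short_plate_b: The second shorter graphite plate, the same as the first, in the remaining groove. Stays in its groove.
- rack: Fixed pale wood rack, board 195 (x) x 118 (y) x 15 mm; origin under its middle, x to the robot's left and away. Two cheeks, inner faces 66 mm apart, each with three blind grooves 10.5 wide, 8.5 deep, that hold the plates' side edges. Grooves start on the board at x = -40, 0, 40 mm, lean 25 degrees toward -x and are 75 mm long along the slope: a plate comes out only along its own length.
- tray: Fixed plywood kit tray, outside 164 (x) x 162 (y) x 60 mm high, walls and floor 6 mm. Origin: under its middle on the shelf; x away from the robot, z up. A 6 mm divider as high as the walls parts the wide compartment (122 x 150 mm inside, robot's side) from the narrow one (24 x 150 mm inside, far side).
- tray_slot (a point): Centre of the floor of the narrow compartment, 6 mm above the shelf, axes as the tray's. The compartment is 24 mm wide along x, 150 mm along y and 54 mm deep.
- tray_bay (a point): Centre of the floor of the wide compartment, 6 mm above the shelf, axes as the tray's. The compartment is 122 mm along x, 150 mm along y and 54 mm deep.
- wide_reel: The wide reel of copper wire: grey flanges 66 mm in diameter, 50 mm high, bore 16 mm, about 0.3 kg. Origin: centre of its underside; z up along its axis. At the start it sits on the board of the wire stand around one of the two spindles; the spindle stands out 25 mm above its top.
- slim_reel: A slimmer reel, 44 mm in diameter, 50 mm high, on the other spindle; origin as for the wide reel. Stays there.
- wire_stand: Fixed wooden wire stand, board 190 (x) x 90 (y) x 20 mm thick; origin under its middle on the shelf, x along the board. Two steel spindles, 10 mm in diameter, stand 75 mm out of the board at x = -50 and +50 mm.
- spindle_near (a point): Tip of the spindle at x = -50 mm of the wire stand, 95 mm above the shelf.
- spindle_far (a point): Tip of the spindle at x = +50 mm of the wire stand, 95 mm above the shelf.
- petri_dish: Glass Petri dish with lid, 98 mm in diameter, 18 mm high; origin centre of underside. Bystander.
- crucible_lid: White porcelain crucible lid with a knob, 62 mm in diameter, 24 mm high; origin centre of underside. Bystander.
- boss_head: Chromed boss head lying down, 140 x 28 x 30 mm over its thumbscrews; origin centre of underside. Bystander.
- mortar: White porcelain mortar, 104 mm in diameter, 55 mm high; origin centre of underside. Bystander.
There are look-alikes about, which are no part of the job. What is shaped like the tray but purple is not meant.

How it is judged:
By the outcome, as a careful person would: the job done as asked, in the order asked, and still so for the second after the job is handed in, with the robot touching nothing.
It also fails if it takes over 54 s, if anything falls off the work surface, if the arm or the gripper's body presses on something with over 40 N, if the wrist force passes 120 N, or if a joint passes its speed limit or range.

## Working session

There is one attempt and no reset: what is moved stays moved. The work goes in short steps, Python scripts to look and compute and a tool call to move; the robot and the scene stay as the last step left them, time stands still between calls to the robot, and variables do not carry over. Pictures are saved under pics/ and viewed, at most 10 in all, crops included, and the job is handed in when it is done.

Besides the shell and the picture viewer there is one more tool, called after "Request:" as name(argument=value, ...) on one line, values as JSON. drive_tool: Moves the arm, as the interface text tells. Scaled input: -1 to 1 covers 300 mm each way for a shift and 120 degrees each way for a turn. Its arguments: {"type":"object","properties":{"moves":{"type":"array"},"grip":{"type":"number"}},"required":["moves"]}

```bash
ls; mkdir -p pics; python3 - <<'E'
from station import r
import cv2,numpy as np,pickle
s=r.sense();print(s)
d={}
for n in("top","side"):
    c=r.camera(n);d[n]=c;cv2.imwrite(f"pics/{n}0.png",c["frame"]);print(n,c["mtx"],c["dist_coeffs"],c["extrinsics"])
pickle.dump(d,open("cams0.pkl","wb"))
E
```

```text
pics
{'clock': 0.0, 'joint_pos': array([-1.44831758e+00,  2.63535807e-01, -4.89465772e-02,  1.25938252e+00,
       -1.52846192e-05,  1.41554270e+00]), 'qd': array([-0.00112151,  0.00040055, -0.00055454,  0.00075816,  0.00062843,
       -0.00111558]), 'tau': array([-3.08415030e-03, -6.37618232e+01,  3.84576666e+01,  1.36437974e-02,
       -3.48540379e-04,  4.60409763e-05]), 'position': array([ 0.14392429, -0.50461599,  0.24181487]), 'orientation': array([-5.34343639e-04,  9.90373433e-01,  1.38420293e-01,  1.11397272e-06]), 'wrist_force': array([-0.06742738,  0.67895169,  0.50311512]), 'moment': array([ 0.00946567, -0.00525838, -0.04338923]), 'grip_force': 0.0, 'grip_width': 1.0009449452521237}
top [[443.64363342   0.         321.64668789]
 [  0.         443.64363342 202.81725503]
 [  0.           0.           1.        ]] [-0.01391109  0.          0.          0.          0.        ] [[ 0.01717668 -0.98884192  0.14797505  0.35587472]
 [-0.99984395 -0.01759834 -0.00154064  0.01578154]
 [ 0.00412757 -0.14792549 -0.98898989  1.26656932]
 [ 0.          0.          0.          1.        ]]
side [[450.16812159   0.         323.92541716]
 [  0.         450.16812159 203.81907244]
 [  0.           0.           1.        ]] [0.02407401 0.         0.         0.         0.        ] [[-0.97681067 -0.13084579  0.16947062  0.2992811 ]
 [-0.21378242  0.63948594 -0.73848142  1.01371403]
 [-0.01174689 -0.75758637 -0.65262922  0.99473501]
 [ 0.          0.          0.          1.        ]]
```

View pics/top0.png

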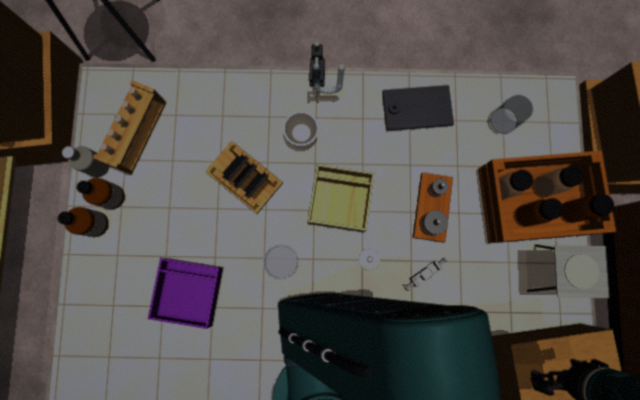

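View pics/side0.png

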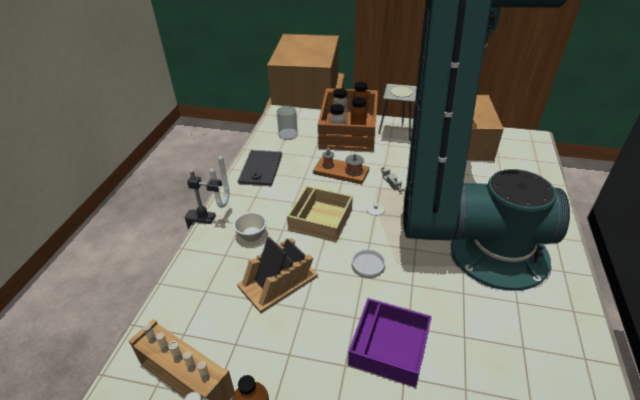

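The top view shows the rack at about (245,177), the tray at (341,198), and the stand at (433,207), with the wide reel at (433,223) and the slim one at (438,187). The side view shows the rack at (278,275), the tray at (320,213) and the reels at (354,163) and (328,158). Next I'll enlarge them.

```bash
python3 - <<'E'
import cv2,pickle,numpy as np
d=pickle.load(open("cams0.pkl","rb"))
def crop(n,x,y,w,h,W,H):
    f=cv2.convertScaleAbs(d[n]["frame"],alpha=1.8,beta=20)[y:y+h,x:x+w]
    f=cv2.resize(f,(W,H),interpolation=cv2.INTER_CUBIC)
    for i in range(0,w,10):
        cv2.line(f,(i*W//w,0),(i*W//w,5 if (x+i)%50 else 14),(0,0,255),1)
        if (x+i)%20==0: cv2.putText(f,str(x+i),(i*W//w,20),0,.35,(0,0,255),1)
    for i in range(0,h,10):
        cv2.line(f,(0,i*H//h),(5,i*H//h),(0,0,255),1)
        if (y+i)%20==0: cv2.putText(f,str(y+i),(6,i*H//h+4),0,.35,(0,0,255),1)
    return f
a=crop("top",200,130,100,90,400,360)
b=crop("side",230,230,100,90,400,360)
c=crop("top",300,160,160,96,400,240)
e=crop("side",280,140,100,100,400,240) if 0 else crop("side",280,140,100,60,400,240)
cv2.imwrite("pics/crop1.png",np.vstack([np.hstack([a,b]),np.hstack([c,e])]))
E
```

```text
(no output)
```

View pics/crop1.png

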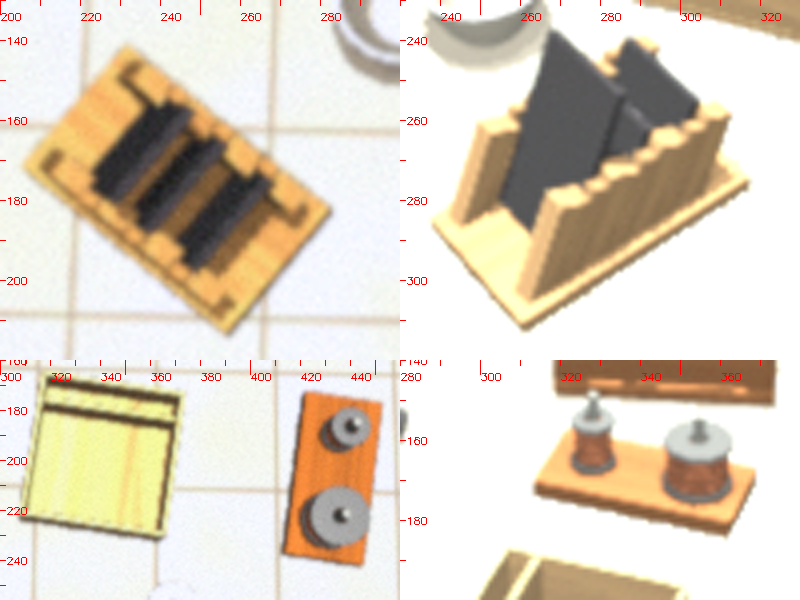

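The top view gives these rack board corners: (231,141), (282,182), (257,213), (206,172). The tall plate is the outermost, at the +x groove (side view top edge (267,237)-(286,253)). The wide reel is the nearer one, its flange at (433,222) in the top view. Next I'll measure.

```bash
cat > h.py <<'E'
import cv2,numpy as np,pickle
from scipy.spatial.transform import Rotation as R
def ray(c,uv,E=None):
    E=c["extrinsics"] if E is None else E
    p=cv2.undistortPoints(np.float64(uv).reshape(-1,1,2),c["mtx"],np.array(c["dist_coeffs"]))[:,0]
    d=np.c_[p,np.ones(len(p))]@E[:3,:3].T
    return E[:3,3],d
def onz(c,uv,z,E=None):
    o,d=ray(c,uv,E); return o+d*((z-o[2])/d[:,2])[:,None]
def proj(c,P,E=None):
    E=c["extrinsics"] if E is None else E
    M=np.linalg.inv(E); return cv2.projectPoints(np.float64(P).reshape(-1,1,3),cv2.Rodrigues(M[:3,:3])[0],M[:3,3],c["mtx"],np.array(c["dist_coeffs"]))[0][:,0]
def rect(c,mask,z):
    """min-area rectangle of the largest blob, cast on plane z -> centre, size(long,short), angle of long axis (rad)"""
    cs,_=cv2.findContours(mask,cv2.RETR_EXTERNAL,cv2.CHAIN_APPROX_NONE)
    k=max(cs,key=cv2.contourArea)
    P=onz(c,k[:,0]+0.,z)[:,:2]
    (x,y),(w,h),_=b=cv2.minAreaRect(np.float32(P*1000)); B=cv2.boxPoints(b)
    e=max(B[1]-B[0],B[2]-B[1],key=np.linalg.norm)
    return np.array([x,y])/1000,sorted((w,h)),np.degrees(np.arctan2(e[1],e[0]))
E
python3 - <<'E'
from h import *
d=pickle.load(open("cams0.pkl","rb"));c=d["top"];f=c["frame"];hsv=cv2.cvtColor(f,cv2.COLOR_BGR2HSV)
def box(m,x0,y0,x1,y1):
    o=np.zeros_like(m);o[y0:y1,x0:x1]=m[y0:y1,x0:x1];return o
for p in[(215,170),(320,200),(368,195),(425,200),(430,215),(250,195),(300,190)]:print(p,hsv[p[1],p[0]])
sat=((hsv[...,1]>75)).astype(np.uint8)*255
g=lambda m:cv2.morphologyEx(m,cv2.MORPH_CLOSE,np.ones((5,5)))
print("rack",rect(c,g(box(sat,200,135,290,220)),.015))
print("tray",rect(c,g(box(sat,303,160,378,236)),.06))
st=box(sat,408,165,458,246); print("stand",rect(c,g(st),.02))
gr=((hsv[...,1]<60)).astype(np.uint8)*255
for n,b in(("wide",(419,207,448,238)),("slim",(427,175,450,198))):
    m=cv2.morphologyEx(box(gr,*b),cv2.MORPH_OPEN,np.ones((3,3)))
    print(n,rect(c,m,.07))
print("tips", onz(c,[(436.5,222),(441,186)],.095))
# predicted plates from rack
E
```

```text
(215, 170) [ 18 159 106]
(320, 200) [ 31  92 128]
(368, 195) [ 24 115  62]
(425, 200) [ 13 218 116]
(430, 215) [20  9 84]
(250, 195) [175  45  34]
(300, 190) [107  17 132]
rack (array([0.61611169, 0.23989226]), [118.0138168334961, 196.3616485595703], np.float32(52.20397))
tray (array([ 0.5521087 , -0.03726823]), [159.0125274658203, 166.00552368164062], np.float32(-7.6438675))
stand (array([ 0.53712976, -0.30231281]), [92.05015563964844, 191.3094482421875], np.float32(-8.147181))
wide (array([ 0.48724921, -0.29621558]), [60.08005905151367, 64.23461151123047], np.float32(-62.727375))
slim (array([ 0.58631506, -0.30963718]), [38.01237869262695, 40.37406921386719], np.float32(-62.616848))
tips [[ 0.48504537 -0.2922119   0.095     ]
 [ 0.58263936 -0.30641758  0.095     ]]
```

```bash
cat >> h.py <<'E'
a=np.radians(52.2);RX=np.array([np.cos(a),np.sin(a),0]);RY=np.array([-np.sin(a),np.cos(a),0]);RO=np.array([.6161,.2399,0])
Z=np.array([0,0,1.]);s25,c25=np.sin(np.radians(25)),np.cos(np.radians(25))
U=-s25*RX+c25*Z            # plate axis, upward
BOT=RO+.040*RX+.015*Z; TOP=BOT+.140*U
RP=np.c_[np.cross(c25*RX+s25*Z,-U),c25*RX+s25*Z,-U]   # tool: y = plate normal, z down the plate
def down(deg):  # tool pointing down, tool y at azimuth deg
    t=np.radians(deg);y=np.array([np.cos(t),np.sin(t),0]);return np.c_[np.cross(y,-Z),y,-Z]
def mat(s): q=s["orientation"];return R.from_quat([q[1],q[2],q[3],q[0]]).as_matrix()
def row(s,p,M):
    C=mat(s);d=C.T@(np.array(p)-s["position"])/.3
    w=R.from_matrix(C.T@M).as_rotvec(degrees=True)
    print("row",np.round(np.r_[d,w/120],3).tolist(),"mm",np.round(np.linalg.norm(d)*300,1),"deg",np.round(np.linalg.norm(w),1))
E
python3 - <<'E'
from h import *
from station import r
d=pickle.load(open("cams0.pkl","rb"))
P=[TOP-.04*RY,TOP+.04*RY,TOP+.004*(c25*RX+s25*Z)-.04*RY,TOP+.004*(c25*RX+s25*Z)+.04*RY]
print("TOP",TOP)
for n in d: print(n,proj(d[n],P).round(1).tolist())
# alternative: triangulate corners picked in side view, compare with RY plane
o,D=ray(d["side"],[(267,237),(286,253)])
for v in D:
    n=c25*RX+s25*Z; t=(n@(BOT-o))/(n@v); q=o+t*v-BOT; print("along",q@U,"y",q@RY)
s=r.sense(); T=TOP+.12*U
row(s,[.45,.05,.30],down(0)); row(s,TOP+.12*U,RP)
print(TOP+.12*U)
E
```

```text
TOP [0.60435268 0.22475545 0.14188309]
top [[250.8, 159.1], [230.8, 182.6], [249.6, 158.0], [229.6, 181.6]]
side [[270.2, 234.2], [287.8, 250.7], [269.0, 234.3], [286.6, 250.9]]
along 0.12555783184656952 y -0.0483252208853385
along 0.13046507768709714 y 0.03670266475676171
row [1.488, -1.498, -0.192, -0.0, -0.0, -0.617] mm 636.1 deg 74.1
row [2.006, -1.817, -0.027, -0.116, 0.228, -1.033] mm 812.1 deg 127.7
[0.5732696  0.18468338 0.25064002]
```

Request:
drive_tool(moves=[[0.2,-0.2,-0.1,0,0,-0.07],[0.35,-0.35,-0.15,0,0,-0.14],[0.5,-0.5,-0.19,0,0,-0.21],[0.65,-0.65,-0.19,0,0,-0.28],[0.8,-0.8,-0.19,0,0,-0.35],[0.9,-0.9,-0.19,0,0,-0.42],[1,-1,-0.19,0,0,-0.5],[1,-1,-0.19,0,0,-0.5]], grip=0)

```text
clock: 0.9
position: [0.3352, -0.1597, 0.2984]
orientation: [0.0, 0.787, 0.617, 0.0]
wrist_force: [0.7, -2.1, -0.6]
grip_width: 0.499
grip_force: 0.0
```

```bash
python3 - <<'E'
from h import *
from station import r
s=r.sense();print(s["clock"],s["position"],s["joint_pos"].round(2),s["grip_width"]); row(s,TOP+.12*U,RP); row(s,TOP+.14*U,RP)
E
```

```text
0.9 [ 0.3352472  -0.15970063  0.29840136] [-0.67 -0.02 -0.23  1.36  0.    1.15] 0.49887825200253794
row [1.304, 0.497, 0.159, -0.185, 0.12, -0.541] mm 421.4 deg 70.1
row [1.278, 0.485, 0.099, -0.185, 0.12, -0.541] mm 411.3 deg 70.1
```

Request:
drive_tool(moves=[[1,0.38,0.08,-0.14,0.09,-0.41],[1,0.38,0.08,-0.14,0.09,-0.41],[1,0.38,0.08,-0.14,0.09,-0.41],[1,0.38,0.08,-0.14,0.09,-0.41],[1,0.38,0.08,-0.14,0.09,-0.41],[1,0.38,0.08,-0.14,0.09,-0.41],[1,0.38,0.08,-0.14,0.09,-0.41],[1,0.38,0.08,-0.14,0.09,-0.41]])

```text
clock: 1.7
position: [0.519, 0.1034, 0.2734]
orientation: [0.055, 0.449, 0.877, 0.159]
wrist_force: [0.2, -0.4, 0.2]
grip_width: 0.502
grip_force: 0.0
```

```bash
python3 - <<'E'
from h import *
from station import r
s=r.sense();print(s["clock"],s["position"],s["joint_pos"].round(2),s["grip_width"]); row(s,TOP+.12*U,RP); row(s,TOP+.14*U,RP)
E
```

```text
1.7 [0.51900083 0.10341862 0.27339898] [-0.09  0.09 -0.24  1.02  0.25  0.89] 0.5024491735003493
row [0.108, 0.262, 0.177, -0.045, 0.03, -0.132] mm 100.3 deg 17.1
row [0.103, 0.257, 0.111, -0.045, 0.03, -0.132] mm 89.4 deg 17.1
```

Request:
drive_tool(moves=[[0.103,0.257,0.111,-0.045,0.03,-0.132],[0.103,0.257,0.111,-0.045,0.03,-0.132],[0.103,0.257,0.111,-0.045,0.03,-0.132],[0.103,0.257,0.111,-0.045,0.03,-0.132]])

```text
clock: 2.1
position: [0.5675, 0.1756, 0.2691]
orientation: [0.07, 0.318, 0.923, 0.204]
wrist_force: [0.7, 0.0, -0.1]
grip_width: 0.503
grip_force: 0.0
```

```bash
python3 - <<'E'
from h import *
from station import r
s=r.sense();print(s["clock"],s["position"],s["joint_pos"].round(2)); row(s,TOP+.14*U,RP)
c=r.camera("wrist");T=np.eye(4);T[:3,:3]=mat(s);T[:3,3]=s["position"];c["E"]=T@c["T_tool_cam"];c["s"]=s
pickle.dump(c,open("w1.pkl","wb"));print(c["T_tool_cam"])
f=cv2.convertScaleAbs(c["frame"],alpha=1.8,beta=20)
P=np.array([TOP+x*.004*(c25*RX+s25*Z)+y*.04*RY for x in(-1,1) for y in(-1,1)])
print(proj(c,P,c["E"]).round(1).tolist())
for q in proj(c,P,c["E"]): cv2.circle(f,tuple(int(v) for v in q),2,(0,0,255),-1)
cv2.imwrite("pics/w1.png",f)
E
```

```text
2.1 [0.56750604 0.17559596 0.26907008] [ 0.01  0.16 -0.19  0.93  0.34  0.72]
row [0.003, 0.006, 0.004, -0.001, 0.0, -0.002] mm 2.5 deg 0.2
[[ 2.56895005e-04 -9.53405728e-01 -3.01690988e-01  7.75654692e-02]
 [ 9.99999884e-01  3.68209406e-04 -3.12100745e-04 -8.05632120e-05]
 [ 4.08644097e-04 -3.01690873e-01  9.53405711e-01 -1.31499652e-01]
 [ 0.00000000e+00  0.00000000e+00  0.00000000e+00  1.00000000e+00]]
[[318.6, 231.0], [318.0, 135.9], [328.0, 231.0], [328.3, 135.9]]
```

View pics/w1.png

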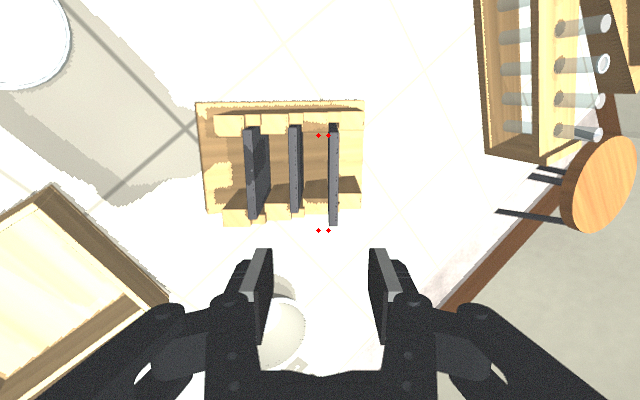

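The wrist view shows the three plates edge-on. The right one (x≈333, y 124–225) is the largest and nearest, so it is the tall plate. It lies about 9 px right of and 8 px above the predicted red dots, so I'll check against the rack board.

```bash
python3 - <<'E'
from h import *
c=pickle.load(open("w1.pkl","rb"));E=c["E"];f=c["frame"];hsv=cv2.cvtColor(f,cv2.COLOR_BGR2HSV)
B=[RO+x*RX+y*RY+.015*Z for x,y in((-.0975,.059),(.0975,.059),(.0975,-.059),(-.0975,-.059))]
print("board pred",proj(c,B,E).round(1).tolist())
m=np.zeros(f.shape[:2],np.uint8);m[85:240,195:375]=(f.max(2)<60)[85:240,195:375]*255
n,l,st,ce=cv2.connectedComponentsWithStats(m)
for k in range(1,n):
    if st[k,4]>100: print(st[k],cv2.minAreaRect(np.argwhere(l==k)[:,::-1].astype(np.float32)))
for y in (150,175,200,215,222): print(y,f[y,322:346].mean(1).astype(int).tolist())
for x in(331,333,336): print(x,'top',f[116:134,x].mean(1).astype(int).tolist(),'bot',f[212:236,x].mean(1).astype(int).tolist())
E
```

```text
board pred [[196.0, 105.5], [365.5, 101.5], [362.3, 194.8], [208.2, 217.7]]
[219 108 142   7 369] ((289.45269775390625, 110.61701202392578), (3.5876476764678955, 141.05435180664062), 88.04193115234375)
[ 288  123   51  103 1132] ((311.13580322265625, 173.10543823242188), (49.84014892578125, 102.2782211303711), 2.2906100749969482)
[ 223  126   68   94 2309] ((265.1582336425781, 175.23287963867188), (65.39723205566406, 92.32112121582031), 14.38139533996582)
[338 176  23  17 152] ((349.0, 184.0), (22.0, 16.0), 0.0)
150 [75, 73, 75, 75, 76, 74, 16, 35, 67, 67, 64, 65, 68, 68, 65, 54, 70, 112, 139, 137, 136, 136, 138, 134]
175 [75, 72, 73, 75, 73, 58, 13, 42, 68, 61, 65, 66, 67, 67, 67, 69, 67, 86, 91, 122, 121, 121, 118, 119]
200 [78, 77, 76, 77, 78, 76, 19, 51, 64, 63, 64, 65, 64, 66, 67, 66, 92, 133, 137, 134, 136, 140, 137, 137]
215 [159, 158, 159, 159, 161, 158, 86, 44, 60, 63, 64, 61, 65, 65, 65, 73, 142, 176, 171, 172, 170, 171, 171, 170]
222 [171, 170, 170, 172, 172, 170, 105, 44, 62, 62, 63, 64, 64, 66, 62, 87, 179, 173, 171, 170, 173, 170, 172, 171]
331 top [135, 134, 134, 135, 137, 127, 84, 14, 23, 23, 27, 19, 26, 25, 21, 22, 47, 65] bot [64, 63, 63, 63, 61, 63, 63, 61, 61, 59, 62, 61, 61, 54, 123, 177, 172, 170, 169, 170, 172, 171, 170, 170]
333 top [137, 136, 136, 138, 139, 128, 86, 16, 21, 17, 25, 24, 20, 24, 25, 24, 45, 64] bot [63, 63, 64, 61, 64, 63, 64, 64, 64, 62, 64, 62, 63, 57, 123, 176, 170, 171, 170, 171, 170, 170, 170, 169]
336 top [133, 134, 136, 135, 135, 128, 89, 45, 47, 28, 32, 30, 23, 24, 21, 18, 45, 64] bot [66, 56, 49, 65, 56, 50, 66, 56, 51, 65, 62, 62, 61, 57, 123, 175, 171, 171, 171, 170, 169, 170, 172, 170]
```

```bash
cat >> h.py <<'E'
def tri(obs):
    """least-squares meeting point of rays [(cam,uv,E)]"""
    A=np.zeros((3,3));b=np.zeros(3);L=[]
    for c,uv,E_ in obs:
        o,v=ray(c,[uv],E_);v=v[0]/np.linalg.norm(v[0]);Q=np.eye(3)-np.outer(v,v);A+=Q;b+=Q@o;L.append((o,Q))
    p=np.linalg.solve(A,b);return p,[round(1000*np.linalg.norm(Q@(p-o)),1) for o,Q in L]
E
python3 - <<'E'
from h import *
c=pickle.load(open("w1.pkl","rb"));d=pickle.load(open("cams0.pkl","rb"))
N=c25*RX+s25*Z
X=[]
for t,s_,w in(((247.5,157.5),(267,237.5),(333.7,132.7)),((229,180.5),(286,253),(333.7,225.5))):
    p,e=tri([(d["top"],t,None),(d["side"],s_,None),(c,w,c["E"])]);X.append(p)
    q=p-TOP;print(p.round(4),e,"dN,dRY,dU mm",(1000*np.array([q@N,q@RY,q@U])).round(1))
print(np.linalg.norm(X[0]-X[1]),np.degrees(np.arctan2(*(X[1]-X[0])[1::-1])))
for g in(0,-.04):
    t=RO+g*RX+.015*Z+.09*U;print(proj(c,[t-.04*RY,t+.04*RY],c["E"]).round(1))
# front lower edges: tall plate bottom
E
```

```text
[0.6153 0.2318 0.1528] [np.float64(32.9), np.float64(19.3), np.float64(47.6)] dN,dRY,dU mm [15.7 -4.3  4.7]
[0.5922 0.2366 0.1504] [np.float64(22.3), np.float64(26.3), np.float64(45.5)] dN,dRY,dU mm [ 5.3 16.9  6.9]
0.02373391826515633 168.1568261589778
[[284.4 217.1]
 [281.2 130.9]]
[[241.8 224. ]
 [234.8 133.5]]
```

```bash
python3 - <<'E'
from h import *
c=pickle.load(open("w1.pkl","rb"));d=pickle.load(open("cams0.pkl","rb"))
N=c25*RX+s25*Z
X=[]
for t,s_,w in(((247.5,157.5),(267,237.5),(333.7,225.5)),((229,180.5),(286,253),(333.7,132.7))):
    p,e=tri([(d["top"],t,None),(d["side"],s_,None),(c,w,c["E"])]);X.append(p)
    q=p-TOP;print(p.round(4),e,"dN,dRY,dU mm",(1000*np.array([q@N,q@RY,q@U])).round(1))
print(np.linalg.norm(X[0]-X[1]),np.degrees(np.arctan2(*(X[1]-X[0])[1::-1])))
E
```

```text
[0.6417 0.2102 0.1379] [np.float64(0.8), np.float64(0.4), np.float64(0.5)] dN,dRY,dU mm [  8.6 -38.4  -8.4]
[0.5771 0.2563 0.1404] [np.float64(2.2), np.float64(1.5), np.float64(1.8)] dN,dRY,dU mm [ 6.8 40.9 -4.9]
0.07936875744759438 144.4708969370329
```

Corners triangulate well (79.4 mm apart, residuals ≤2 mm), and all plates sit about 9 mm further along +x than I had assumed. I'll correct for that and approach.

```bash
cat >> h.py <<'E'
N=c25*RX+s25*Z
TP=TOP+.0083*N+.002*RY-.006*U
E
python3 - <<'E'
from h import *
from station import r
s=r.sense();row(s,TP+.04*U,RP);row(s,TP-.014*U,RP)
E
```

```text
row [0.011, 0.035, 0.359, -0.001, 0.001, -0.002] mm 108.2 deg 0.3
row [0.012, 0.035, 0.539, -0.001, 0.001, -0.002] mm 162.1 deg 0.3
```

Request:
drive_tool(moves=[[0.01,0.035,0.1,0,0,0],[0.011,0.035,0.25,0,0,0],[0.011,0.035,0.36,0,0,0],[0.011,0.035,0.42,0,0,0],[0.011,0.035,0.47,0,0,0],[0.011,0.035,0.51,0,0,0],[0.012,0.035,0.54,0,0,0],[0.012,0.035,0.54,0,0,0]])

```text
clock: 2.95
position: [0.6129, 0.2393, 0.1265]
orientation: [0.07, 0.318, 0.923, 0.204]
wrist_force: [-0.7, 0.8, -0.2]
grip_width: 0.499
grip_force: 0.0
```

```bash
python3 - <<'E'
from h import *
from station import r
s=r.sense();row(s,TP-.014*U,RP);print(s["wrist_force"])
c=r.camera("wrist");f=cv2.convertScaleAbs(c["frame"],alpha=1.8,beta=20)
f=cv2.resize(f[80:400,160:480],None,fx=1.8,fy=1.8);cv2.imwrite("pics/w2.png",f)
E
```

```text
row [-0.001, -0.001, -0.003, -0.001, 0.001, -0.001] mm 1.1 deg 0.2
[-0.70858243  0.83871085 -0.17213346]
```

View pics/w2.png

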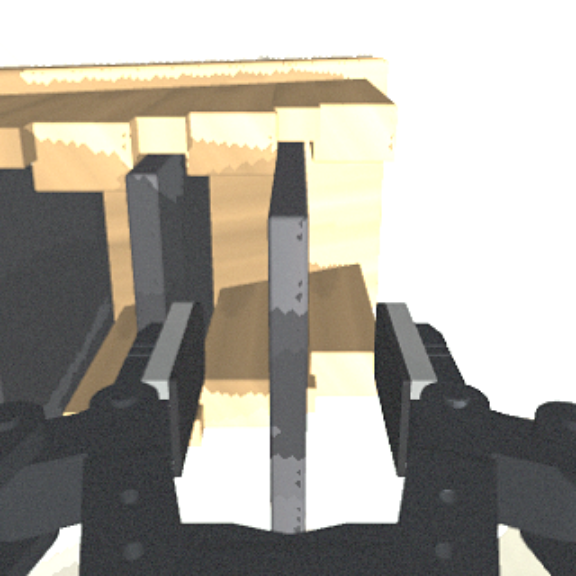

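The plate is centred between the pads (x≈288, pads at 200 and 378). Closing.

Request:
drive_tool(moves=[[0,0,0,0,0,0],[0,0,0,0,0,0],[0,0,0,0,0,0],[0,0,0,0,0,0],[0,0,0,0,0,0],[0,0,0,0,0,0],[0,0,0,0,0,0]], grip=-1)

```text
clock: 3.7
position: [0.6135, 0.2395, 0.1279]
orientation: [0.071, 0.317, 0.923, 0.205]
wrist_force: [-2.9, -2.8, 6.9]
grip_width: 0.082
grip_force: 61.2
```

Request:
drive_tool(moves=[[0,0,-0.01,0,0,0],[0,0,-0.025,0,0,0],[0,0,-0.04,0,0,0],[0,0,-0.055,0,0,0]])

```text
clock: 4.1
position: [0.6087, 0.234, 0.1425]
orientation: [0.071, 0.317, 0.923, 0.204]
wrist_force: [1.1, -0.2, 0.1]
grip_width: 0.08
grip_force: 59.9
```

Request:
drive_tool(moves=[[0,0,-0.04,0,0,0],[0,0,-0.08,0,0,0],[0,0,-0.12,0,0,0],[0,0,-0.16,0,0,0],[0,0,-0.2,0,0,0],[0,0,-0.25,0,0,0],[0,0,-0.31,0,0,0],[0,0,-0.37,0,0,0]])

```text
clock: 4.9
position: [0.5795, 0.1968, 0.2439]
orientation: [0.071, 0.317, 0.923, 0.205]
wrist_force: [-0.0, 0.4, -1.6]
grip_width: 0.083
grip_force: 59.9
```

```bash
cat >> h.py <<'E'
TA=-7.64;t_=np.radians(TA);TX=np.array([np.cos(t_),np.sin(t_),0]);TY=np.array([-np.sin(t_),np.cos(t_),0]);TO=np.array([.5521,-.0373,0])
# inside x: -76..46 wide, 52..76 narrow
SLOT=TO+.064*TX+.006*Z; BAY=TO-.015*TX+.006*Z
E
python3 - <<'E'
from h import *
from station import r
d=pickle.load(open("cams0.pkl","rb"))
print("SLOT",SLOT,"BAY",BAY)
# check tray: predicted divider & corners vs images
K=[TO+x*TX+y*TY+.06*Z for x,y in((-.082,-.081),(-.082,.081),(.082,.081),(.082,-.081),(.046,.075),(.052,.075),(.046,-.075),(.052,-.075))]
f=cv2.convertScaleAbs(d["top"]["frame"],alpha=1.8,beta=20)[150:250,290:390];f=cv2.resize(f,None,fx=4,fy=4,interpolation=cv2.INTER_CUBIC)
for q in proj(d["top"],K): cv2.circle(f,tuple(int(v) for v in (q-[290,150]+.5)*4),2,(0,0,255),-1)
g=cv2.convertScaleAbs(d["side"]["frame"],alpha=1.8,beta=20)[170:270,270:370];g=cv2.resize(g,None,fx=4,fy=4,interpolation=cv2.INTER_CUBIC)
for q in proj(d["side"],K): cv2.circle(g,tuple(int(v) for v in (q-[270,170]+.5)*4),2,(0,0,255),-1)
cv2.imwrite("pics/tray.png",np.hstack([f,g]))
s=r.sense();print(s["clock"],s["position"]);row(s,SLOT+.29*Z,down(TA))
E
```

```text
SLOT [ 0.61553187 -0.04580869  0.006     ] BAY [ 0.53723316 -0.03530577  0.006     ]
4.9 [0.57951009 0.19676638 0.24393558]
row [-0.592, -0.438, -0.395, 0.189, -0.108, 0.489] mm 250.7 deg 64.3
```

View pics/tray.png

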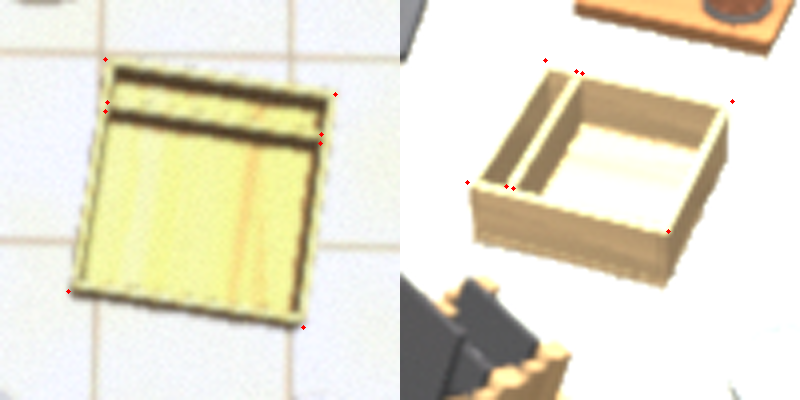

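Tray prediction in the top view agrees within about 1 px; the side view is about 1.5 px low. Next I'll carry the plate upright to above the slot.

Request:
drive_tool(moves=[[0,0,-0.15,0,0,0],[-0.08,-0.06,-0.25,0.02,-0.01,0.05],[-0.2,-0.15,-0.33,0.05,-0.03,0.12],[-0.33,-0.25,-0.39,0.08,-0.05,0.19],[-0.46,-0.34,-0.395,0.11,-0.065,0.27],[-0.55,-0.41,-0.395,0.14,-0.08,0.35],[-0.59,-0.438,-0.395,0.165,-0.095,0.42],[-0.592,-0.438,-0.395,0.189,-0.108,0.489]])

```text
clock: 5.7
position: [0.6159, -0.0475, 0.2946]
orientation: [0.007, 0.722, 0.692, 0.018]
wrist_force: [-0.3, 0.6, -1.9]
grip_width: 0.082
grip_force: 59.8
```

Request:
drive_tool(moves=[[0,0,0,0,0,0],[0,0,0,0,0,0],[0,0,0,0,0,0]])

```text
clock: 6.0
position: [0.6157, -0.0451, 0.2953]
orientation: [0.008, 0.717, 0.696, 0.02]
wrist_force: [-0.3, 0.0, -2.3]
grip_width: 0.079
grip_force: 59.9
```

```bash
cat >> h.py <<'E'
def wcam(r,name):
    s=r.sense();c=r.camera("wrist");T=np.eye(4);T[:3,:3]=mat(s);T[:3,3]=s["position"];c["E"]=T@c["T_tool_cam"]
    pickle.dump(c,open(name+".pkl","wb"));return s,c
E
python3 - <<'E'
from h import *
from station import r
s,c=wcam(r,"w3");print(s["clock"],s["position"],s["joint_pos"].round(2),s["wrist_force"]);row(s,SLOT+.29*Z,down(TA))
f=cv2.convertScaleAbs(c["frame"],alpha=1.8,beta=20)
K=[TO+x*TX+y*TY+.06*Z for x,y in((-.082,-.081),(-.082,.081),(.082,.081),(.082,-.081),(.046,.075),(.052,.075),(.046,-.075),(.052,-.075))]
for q in proj(c,K,c["E"]): 
    print(q.round(1))
    if abs(q).max()<1000: cv2.circle(f,tuple(int(v) for v in q),2,(0,0,255),-1)
cv2.imwrite("pics/w3.png",f)
E
```

```text
6.0 [ 0.61565109 -0.04514443  0.29534596] [-0.22  0.39  0.29  1.43  0.02  1.39] [-0.33781288  0.00829891 -2.25936426]
row [-0.002, -0.0, -0.002, 0.018, -0.009, 0.049] mm 0.9 deg 6.4
[173.7 226.1]
[171.   71.6]
[337.4  90.1]
[320.8 237.7]
[301.3  92.5]
[307.2  93.1]
[289.7 230.3]
[295.  230.8]
```

View pics/w3.png

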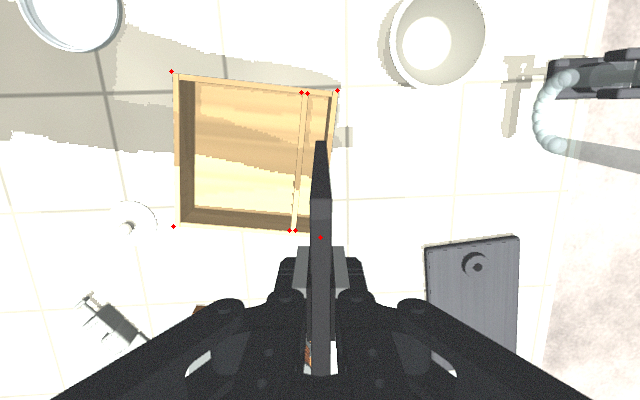

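The tray dots match within about 2 mm in x, and the slot lies under the plate. I'll finish the turn and lower most of the way.

Request:
drive_tool(moves=[[-0.002,0,0,0.018,-0.009,0.049],[-0.002,0,0,0.018,-0.009,0.049],[-0.002,0,0,0.018,-0.009,0.049],[-0.002,0,0,0.018,-0.009,0.049]])

```text
clock: 6.45
position: [0.6158, -0.0459, 0.295]
orientation: [0.0, 0.753, 0.658, 0.0]
wrist_force: [0.3, 0.5, -0.9]
grip_width: 0.081
grip_force: 59.9
```

```bash
python3 - <<'E'
from h import *
from station import r
s,c=wcam(r,"w4");d=r.camera("side");print(s["clock"],s["position"],s["joint_pos"].round(2),s["wrist_force"]);row(s,SLOT+.18*Z,down(TA));row(s,SLOT+.144*Z,down(TA))
K=[TO+x*TX+y*TY+.06*Z for x,y in((-.082,-.081),(-.082,.081),(.082,.081),(.082,-.081),(.046,.075),(.052,.075),(.046,-.075),(.052,-.075))]
print(proj(c,K,c["E"]).round(1).tolist())
f=cv2.convertScaleAbs(c["frame"],alpha=1.8,beta=20)[50:270,150:370]
g=cv2.convertScaleAbs(d["frame"],alpha=1.8,beta=20)[80:280,230:430]
cv2.imwrite("pics/w4.png",np.hstack([cv2.resize(f,(400,400)),cv2.resize(g,(400,400))]))
E
```

```text
6.45 [ 0.61582822 -0.04593619  0.29495018] [-0.21  0.42  0.34  1.49  0.    1.5 ] [ 0.30389836  0.53999387 -0.92058787]
row [0.0, -0.001, 0.363, 0.0, -0.0, -0.0] mm 109.0 deg 0.0
row [0.0, -0.001, 0.483, 0.0, -0.0, -0.0] mm 145.0 deg 0.0
[[191.9, 232.6], [173.6, 82.4], [338.4, 82.7], [336.1, 232.4], [302.4, 89.0], [308.4, 89.0], [304.5, 227.6], [309.8, 227.6]]
```

View pics/w4.png

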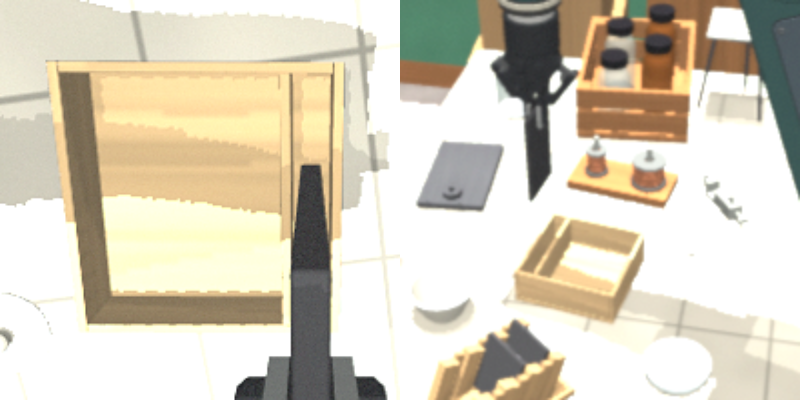

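The plate hangs vertical, centred (x≈321) between the divider edge (310) and the far wall (333). Lowering.

Request:
drive_tool(moves=[[0,0.003,0.1,0,0,0],[0,0.003,0.2,0,0,0],[0,0.003,0.29,0,0,0],[0,0.003,0.36,0,0,0],[0,0.003,0.42,0,0,0],[0,0.003,0.46,0,0,0],[0,0.003,0.48,0,0,0],[0,0.003,0.49,0,0,0]])

```text
clock: 7.35
position: [0.6168, -0.0462, 0.1477]
orientation: [-0.0, 0.753, 0.657, -0.0]
wrist_force: [0.4, 0.4, -1.3]
grip_width: 0.081
grip_force: 59.8
```

Request:
drive_tool(moves=[[0,0,0.005,0,0,0],[0,0,0.01,0,0,0],[0,0,0.015,0,0,0],[0,0,0.02,0,0,0],[0,0,0.025,0,0,0],[0,0,0.03,0,0,0]])

```text
clock: 7.95
position: [0.6168, -0.0461, 0.1387]
orientation: [-0.0, 0.754, 0.657, -0.0]
wrist_force: [0.5, -0.6, -0.9]
grip_width: 0.083
grip_force: 59.8
```

Request:
drive_tool(moves=[[0,0,0.004,0,0,0],[0,0,0.008,0,0,0],[0,0,0.012,0,0,0],[0,0,0.016,0,0,0],[0,0,0.016,0,0,0]])

```text
clock: 8.45
position: [0.6166, -0.0461, 0.1338]
orientation: [-0.0, 0.754, 0.657, -0.0]
wrist_force: [0.2, 0.1, -1.2]
grip_width: 0.079
grip_force: 59.8
```

Request:
drive_tool(moves=[[0,0,0.003,0,0,0],[0,0,0.006,0,0,0],[0,0,0.006,0,0,0]])

```text
clock: 8.75
position: [0.6167, -0.0461, 0.132]
orientation: [-0.0, 0.754, 0.657, -0.0]
wrist_force: [0.0, -0.2, -1.0]
grip_width: 0.084
grip_force: 59.8
```

Request:
drive_tool(moves=[[0,0,0.003,0,0,0],[0,0,0.006,0,0,0],[0,0,0.006,0,0,0]])

```text
clock: 9.05
position: [0.6167, -0.0461, 0.1302]
orientation: [-0.0, 0.754, 0.657, -0.0]
wrist_force: [-1.0, 0.3, -0.4]
grip_width: 0.084
grip_force: 59.8
```

Request:
drive_tool(moves=[[0,0,0.003,0,0,0],[0,0,0.006,0,0,0],[0,0,0.006,0,0,0]])

```text
clock: 9.35
position: [0.617, -0.0462, 0.129]
orientation: [0.0, 0.754, 0.657, -0.0]
wrist_force: [-0.9, -0.6, 4.1]
grip_width: 0.082
grip_force: 60.8
```

Request:
drive_tool(moves=[[0,0,0.003,0,0,0],[0,0,0.004,0,0,0],[0,0,0.004,0,0,0]])

```text
clock: 9.65
position: [0.6174, -0.0462, 0.129]
orientation: [0.001, 0.754, 0.657, 0.0]
wrist_force: [-3.7, 0.5, 17.6]
grip_width: 0.083
grip_force: 62.8
```

Contact at z≈0.129. Relax the push, then open.

Request:
drive_tool(moves=[[0,0,-0.004,0,0,0],[0,0,-0.004,0,0,0]])

```text
clock: 9.85
position: [0.617, -0.0462, 0.129]
orientation: [0.0, 0.754, 0.657, -0.0]
wrist_force: [-0.4, -0.0, 6.8]
grip_width: 0.085
grip_force: 61.1
```

Request:
drive_tool(moves=[[0,0,0,0,0,0],[0,0,0,0,0,0],[0,0,0,0,0,0],[0,0,0,0,0,0],[0,0,0,0,0,0]], grip=-0.2)

```text
clock: 10.35
position: [0.6167, -0.0461, 0.1285]
orientation: [-0.0, 0.754, 0.657, -0.0]
wrist_force: [0.2, 0.3, 0.6]
grip_width: 0.402
grip_force: 0.0
```

Request:
drive_tool(moves=[[0,0,-0.03,0,0,0],[0,0,-0.08,0,0,0],[0,0,-0.15,0,0,0],[0,0,-0.25,0,0,0],[0,0,-0.35,0,0,0],[0,0,-0.35,0,0,0]])

```text
clock: 10.95
position: [0.6181, -0.0464, 0.238]
orientation: [0.002, 0.754, 0.657, 0.001]
wrist_force: [-0.4, 1.3, -0.1]
grip_width: 0.401
grip_force: 0.0
```

```bash
python3 - <<'E'
from h import *
from station import r
s,c=wcam(r,"w5");d=r.camera("side");t=r.camera("top")
pickle.dump({"top":t,"side":d},open("cams1.pkl","wb"))
a=cv2.resize(cv2.convertScaleAbs(c["frame"],alpha=1.8,beta=20)[50:370,160:480],(400,400))
g=cv2.resize(cv2.convertScaleAbs(d["frame"],alpha=1.8,beta=20)[130:250,260:380],(400,400))
cv2.imwrite("pics/w5.png",np.hstack([a,g]))
REEL=np.array([.487,-.296]);row(s,[*REEL,.24],down(TA));row(s,[*REEL,.24],down(TA+90));row(s,[*REEL,.24],down(TA-90));print(s["joint_pos"].round(2),s["clock"])
E
```

```text
row [-0.884, -0.32, -0.008, 0.003, 0.0, -0.001] mm 282.0 deg 0.3
row [-0.884, -0.32, -0.008, 0.002, 0.002, -0.751] mm 282.0 deg 90.2
row [-0.884, -0.32, -0.008, 0.002, -0.002, 0.749] mm 282.0 deg 89.8
[-0.21  0.43  0.19  1.33 -0.    1.5 ] 10.95
```

View pics/w5.png

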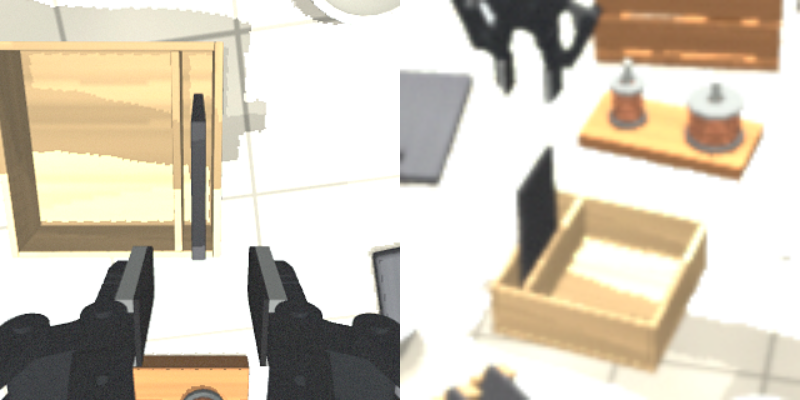

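The plate stands upright in the slot (left image x≈198, between divider 185 and wall 212). Next is the reel: hover above it with the jaws turned to close along the tray's y.

Request:
drive_tool(moves=[[-0.1,-0.04,-0.02,0,0,-0.07],[-0.22,-0.08,-0.02,0,0,-0.14],[-0.35,-0.13,-0.02,0,0,-0.21],[-0.5,-0.18,-0.02,0,0,-0.28],[-0.63,-0.23,-0.02,0,0,-0.35],[-0.75,-0.27,-0.02,0,0,-0.42],[-0.84,-0.3,-0.01,0,0,-0.49],[-0.88,-0.32,-0.01,0,0,-0.56]], grip=1)

```text
clock: 11.9
position: [0.4843, -0.2964, 0.2353]
orientation: [-0.001, 0.262, 0.965, 0.0]
wrist_force: [1.5, 0.1, 1.0]
grip_width: 1.0
grip_force: 0.0
```

Request:
drive_tool(moves=[[0,0,0,0,0,-0.07],[0,0,0,0,0,-0.14],[0,0,0,0,0,-0.191],[0,0,0,0,0,-0.191],[0,0,0,0,0,-0.191]])

```text
clock: 12.4
position: [0.4856, -0.2944, 0.2361]
orientation: [-0.001, 0.069, 0.998, 0.0]
wrist_force: [-1.1, -1.3, 0.5]
grip_width: 0.999
grip_force: 0.0
```

```bash
python3 - <<'E'
from h import *
from station import r
s,c=wcam(r,"w6");print(s["clock"],s["position"],s["joint_pos"].round(2),s["grip_width"])
REEL=np.array([.487,-.296]);row(s,[*REEL,.14],down(TA+90))
f=c["frame"];E=c["E"];pr=proj(c,[[*REEL,.07],[*REEL,.095]],E);print("pred flange,tip",pr.round(1))
g=f.astype(int);v=g.max(2);sat=v-g.min(2)
x,y=pr[0].astype(int);print("px",[f[y+b,x+a].tolist() for a,b in((-20,0),(20,0),(0,-20),(0,20))])
hsv=cv2.cvtColor(f,cv2.COLOR_BGR2HSV)
m=np.zeros(f.shape[:2],np.uint8);x0,x1,y0,y1=max(x-60,0),x+60,max(y-60,0),y+60
m[y0:y1,x0:x1]=((hsv[...,1]<60)&(hsv[...,2]>40))[y0:y1,x0:x1]*255
m=cv2.morphologyEx(m,cv2.MORPH_OPEN,np.ones((3,3)))
n,l,st,ce=cv2.connectedComponentsWithStats(m)
for k in range(1,n):
    if st[k,4]>150:
        cs=cv2.findContours((l==k).astype(np.uint8),0,1)[0][0];e=cv2.minEnclosingCircle(cs)
        print(st[k],e,onz(c,[e[0]],.07,E).round(4), "diam mm",np.linalg.norm(onz(c,[(e[0][0]+e[1],e[0][1])],.07,E)-onz(c,[(e[0][0]-e[1],e[0][1])],.07,E))*1000)
a=cv2.convertScaleAbs(f,alpha=1.8,beta=20);cv2.imwrite("pics/w6.png",a)
E
```

```text
12.4 [ 0.48562249 -0.29443205  0.23609382] [-0.69  0.34  0.05  1.28 -0.   -0.55] 0.9994416702597497
row [-0.006, -0.005, 0.32, 0.0, -0.001, -0.002] mm 96.1 deg 0.3
pred flange,tip [[318.7 181.2]
 [318.6 189.1]]
px [[66, 67, 63], [67, 69, 65], [67, 68, 64], [66, 68, 66]]
[ 258  121   20  120 2145] ((267.5, 180.5), 60.25373077392578) [[ 0.4802 -0.3407  0.07  ]] diam mm 106.19936400829305
[ 360  121   18  120 1859] ((368.5, 180.5), 60.10417556762695) [[ 0.4924 -0.2524  0.07  ]] diam mm 105.93718270310409
[ 282  136   74   78 4339] ((318.2199401855469, 174.69570922851562), 38.98992919921875) [[ 0.4811 -0.2956  0.07  ]] diam mm 68.45219588323012
```

Request:
drive_tool(moves=[[0,-0.004,0.1,0,0,0],[0,-0.004,0.22,0,0,0],[0,-0.004,0.32,0,0,0],[0,-0.004,0.4,0,0,0],[0,-0.004,0.45,0,0,0],[0,-0.004,0.5,0,0,0],[0,-0.004,0.53,0,0,0],[0,-0.004,0.53,0,0,0]])

```text
clock: 13.25
position: [0.4851, -0.2954, 0.0767]
orientation: [-0.001, 0.068, 0.998, 0.0]
wrist_force: [-0.9, 0.9, -0.3]
grip_width: 1.001
grip_force: 0.0
```

```bash
python3 - <<'E'
from h import *
from station import r
s,c=wcam(r,"w7");print(s["clock"],s["position"],s["wrist_force"])
a=cv2.convertScaleAbs(c["frame"],alpha=1.8,beta=20)[80:400,160:480];cv2.imwrite("pics/w7.png",cv2.resize(a,(560,560)))
E
```

```text
13.25 [ 0.48508852 -0.29541261  0.07670869] [-0.8515899  0.9086451 -0.3405468]
```

View pics/w7.png

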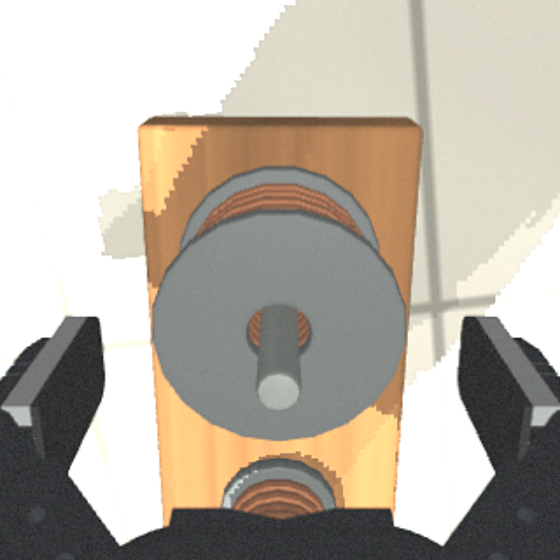

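The reel's flange (x 153–406) is centred between the pads (104 and 459). Lowering 30 mm and gripping.

Request:
drive_tool(moves=[[-0.004,0,0.03,0,0,0],[-0.004,0,0.06,0,0,0],[-0.004,0,0.085,0,0,0],[-0.004,0,0.1,0,0,0],[-0.004,0,0.1,0,0,0]])

```text
clock: 13.8
position: [0.4864, -0.2958, 0.047]
orientation: [-0.001, 0.067, 0.998, 0.0]
wrist_force: [-0.9, -0.7, 0.8]
grip_width: 1.004
grip_force: 0.0
```

Request:
drive_tool(moves=[[0,0,0,0,0,0],[0,0,0,0,0,0],[0,0,0,0,0,0],[0,0,0,0,0,0],[0,0,0,0,0,0],[0,0,0,0,0,0]], grip=-1)

```text
clock: 14.4
position: [0.4868, -0.2962, 0.0486]
orientation: [-0.0, 0.067, 0.998, -0.0]
wrist_force: [-3.1, 1.5, 8.8]
grip_width: 0.764
grip_force: 64.8
```

Request:
drive_tool(moves=[[0,0,-0.01,0,0,0],[0,0,-0.025,0,0,0],[0,0,-0.04,0,0,0],[0,0,-0.06,0,0,0]])

```text
clock: 14.8
position: [0.4867, -0.296, 0.0661]
orientation: [-0.0, 0.067, 0.998, -0.0]
wrist_force: [0.2, 1.1, -2.4]
grip_width: 0.767
grip_force: 66.7
```

Request:
drive_tool(moves=[[0,0,-0.06,0,0,0],[0,0,-0.13,0,0,0],[0,0,-0.2,0,0,0],[0,0,-0.28,0,0,0],[0,0,-0.36,0,0,0],[0,0,-0.42,0,0,0],[0,0,-0.45,0,0,0],[0,0,-0.45,0,0,0]])

```text
clock: 15.6
position: [0.4872, -0.2963, 0.2016]
orientation: [0.0, 0.067, 0.998, -0.001]
wrist_force: [-1.0, -0.4, -1.7]
grip_width: 0.764
grip_force: 67.1
```

```bash
python3 - <<'E'
from h import *
from station import r
s=r.sense();print(s["clock"],s["position"],s["joint_pos"].round(2),s["wrist_force"],s["grip_width"]);row(s,BAY-.003*TX+.19*Z,down(TA+90));print(BAY-.003*TX)
E
```

```text
15.6 [ 0.48719946 -0.29626357  0.20163963] [-0.69  0.35 -0.02  1.19 -0.   -0.55] [-1.04086916 -0.37396637 -1.70113589] 0.76397859183812
row [-0.039, 0.884, 0.018, -0.001, 0.0, -0.0] mm 265.6 deg 0.1
[ 0.53425979 -0.03490693  0.006     ]
```

Request:
drive_tool(moves=[[0,0.1,0,0,0,0],[-0.01,0.24,0,0,0,0],[-0.02,0.4,0,0,0,0],[-0.03,0.56,0,0,0,0],[-0.039,0.7,0,0,0,0],[-0.039,0.81,0,0,0,0],[-0.039,0.87,0,0,0,0],[-0.039,0.884,0,0,0,0]])

```text
clock: 16.4
position: [0.5335, -0.0328, 0.1996]
orientation: [-0.001, 0.066, 0.998, 0.0]
wrist_force: [-0.1, -0.0, -1.8]
grip_width: 0.764
grip_force: 67.2
```

Request:
drive_tool(moves=[[0,0,0.06,0,0,0],[0,0,0.14,0,0,0],[0,0,0.23,0,0,0],[0,0,0.32,0,0,0],[0,0,0.4,0,0,0],[0,0,0.46,0,0,0],[0,0,0.5,0,0,0],[0,0,0.5,0,0,0]])

```text
clock: 17.2
position: [0.5324, -0.0352, 0.0487]
orientation: [-0.002, 0.067, 0.998, 0.0]
wrist_force: [0.2, -0.2, -2.2]
grip_width: 0.766
grip_force: 67.2
```

```bash
python3 - <<'E'
from h import *
from station import r
s=r.sense();print(s["clock"],s["position"],s["wrist_force"],s["grip_width"]);row(s,BAY-.003*TX+.031*Z,down(TA+90))
q=s["position"]-TO;print("tray xy",q@TX,q@TY)
E
```

```text
17.2 [ 0.53240035 -0.03522986  0.0486712 ] [ 0.16793064 -0.15322556 -2.19423439] 0.7658608673260748
row [-0.006, 0.002, 0.039, -0.0, -0.002, -0.001] mm 11.8 deg 0.3
tray xy -0.019799994522607264 -0.0005672715549145798
```

Down the last ~14 mm in small steps.

Request:
drive_tool(moves=[[0,0,0.007,0,0,0],[0,0,0.014,0,0,0],[0,0,0.021,0,0,0],[0,0,0.028,0,0,0],[0,0,0.034,0,0,0],[0,0,0.034,0,0,0]])

```text
clock: 17.8
position: [0.5337, -0.0347, 0.0402]
orientation: [-0.001, 0.067, 0.998, -0.0]
wrist_force: [0.4, 0.0, -2.3]
grip_width: 0.768
grip_force: 67.3
```

Request:
drive_tool(moves=[[0,0,0.003,0,0,0],[0,0,0.006,0,0,0],[0,0,0.006,0,0,0]])

```text
clock: 18.1
position: [0.5337, -0.0347, 0.0385]
orientation: [-0.0, 0.067, 0.998, -0.0]
wrist_force: [-0.4, 0.2, -2.3]
grip_width: 0.765
grip_force: 67.3
```

Request:
drive_tool(moves=[[0,0,0.003,0,0,0],[0,0,0.006,0,0,0],[0,0,0.006,0,0,0]])

```text
clock: 18.4
position: [0.5337, -0.0348, 0.0367]
orientation: [-0.0, 0.067, 0.998, -0.0]
wrist_force: [-1.1, -0.5, -2.1]
grip_width: 0.768
grip_force: 67.3
```

Request:
drive_tool(moves=[[0,0,0.003,0,0,0],[0,0,0.006,0,0,0],[0,0,0.006,0,0,0]])

```text
clock: 18.7
position: [0.5337, -0.0347, 0.0349]
orientation: [-0.001, 0.067, 0.998, -0.0]
wrist_force: [0.3, 0.6, -1.9]
grip_width: 0.767
grip_force: 67.3
```

Request:
drive_tool(moves=[[0,0,0.002,0,0,0],[0,0,0.004,0,0,0],[0,0,0.004,0,0,0]])

```text
clock: 19.0
position: [0.5338, -0.0348, 0.0346]
orientation: [-0.0, 0.067, 0.998, -0.0]
wrist_force: [-4.9, 1.2, 12.7]
grip_width: 0.764
grip_force: 68.8
```

Contact at z≈0.0346. Relax, open, and rise straight up.

Request:
drive_tool(moves=[[0,0,-0.002,0,0,0],[0,0,-0.002,0,0,0]])

```text
clock: 19.2
position: [0.5339, -0.0348, 0.0346]
orientation: [-0.0, 0.067, 0.998, -0.0]
wrist_force: [-1.1, 0.7, 5.4]
grip_width: 0.766
grip_force: 67.9
```

Request:
drive_tool(moves=[[0,0,0,0,0,0],[0,0,0,0,0,0],[0,0,0,0,0,0],[0,0,0,0,0,0],[0,0,0,0,0,0]], grip=0.9)

```text
clock: 19.7
position: [0.5338, -0.0347, 0.0344]
orientation: [-0.0, 0.067, 0.998, -0.0]
wrist_force: [0.2, 0.1, 0.3]
grip_width: 0.948
grip_force: 0.0
```

Request:
drive_tool(moves=[[0,0,-0.03,0,0,0],[0,0,-0.1,0,0,0],[0,0,-0.2,0,0,0],[0,0,-0.33,0,0,0],[0,0,-0.46,0,0,0],[0,0,-0.6,0,0,0],[0,0,-0.7,0,0,0],[0,0,-0.75,0,0,0]])

```text
clock: 20.5
position: [0.5344, -0.0348, 0.263]
orientation: [0.002, 0.067, 0.998, -0.0]
wrist_force: [0.3, -1.2, -0.2]
grip_width: 0.948
grip_force: 0.0
```

Request:
drive_tool(moves=[[0.05,0,0,0,0,0],[0.05,0,0,0,0,0],[0.05,0,0,0,0,0]])

```text
clock: 20.8
position: [0.519, -0.0327, 0.2598]
orientation: [-0.0, 0.067, 0.998, -0.0]
wrist_force: [-0.6, -0.3, -0.4]
grip_width: 0.952
grip_force: 0.0
```

```bash
python3 - <<'E'
from h import *
from station import r
s,c=wcam(r,"w8");d=r.camera("side");print(s["clock"],s["position"],s["wrist_force"],s["grip_width"])
o=pickle.load(open("cams1.pkl","rb"));E=c["E"]
# side view: change against the picture after the plate was placed, and plate mask
P0,P1=o["side"]["frame"],d["frame"]
dark=lambda f:((f.max(2)<45)[150:215,290:325])
for f in(P0,P1):
    k=np.argwhere(dark(f));print("plate px",len(k),k.mean(0)+[150,290])
B=BAY-.003*TX
for z,n in((.056,"flange top"),):
    pr=proj(c,[B+[0,0,z-.006],TO+.064*TX+.146*Z],E);print(n,pr.round(1))
x,y=pr[0].astype(int);hsv=cv2.cvtColor(c["frame"],cv2.COLOR_BGR2HSV)
m=np.zeros(hsv.shape[:2],np.uint8);m[max(0,y-60):y+60,max(0,x-60):x+60]=(hsv[...,1]<60)[max(0,y-60):y+60,max(0,x-60):x+60]*255
cs=max(cv2.findContours(cv2.morphologyEx(m,cv2.MORPH_OPEN,np.ones((5,5))),0,1)[0],key=cv2.contourArea)
e=cv2.fitEllipse(cs);print("reel ellipse",e,onz(c,[e[0]],.056,E),"target",B, "bbox",cv2.boundingRect(cs))
E
```

```text
20.8 [ 0.51901888 -0.03270411  0.25975829] [-0.55988362 -0.29850014 -0.43924478] 0.9516968410904284
plate px 316 [188.82594937 300.49367089]
plate px 311 [187.36977492 304.37620579]
flange top [[320.2 184.7]
 [320.2 310.2]]
reel ellipse ((320.4309387207031, 181.09518432617188), (64.09556579589844, 64.83382415771484), 70.84596252441406) [[ 0.53060672 -0.0342276   0.056     ]] target [ 0.53425979 -0.03490693  0.006     ] bbox (288, 151, 65, 63)
```

```bash
python3 - <<'E'
from h import *
from station import r
o=pickle.load(open("cams1.pkl","rb"));d={"side":r.camera("side"),"top":r.camera("top")}
for f in(o["side"]["frame"],d["side"]["frame"]):
    m=(f.max(2)<45)[150:225,285:335]
    print("\n".join("".join("#" if v else "." for v in q) for q in m[::3]),"\n")
E
```

```text
......###..........####...........................
.......##...........###...........................
.......#............###...........................
..................................................
..................................................
..................................................
..................................................
..................................................
..................................................
..................##..............................
................####..............................
..............######..............................
............#########.............................
...........##########.............................
...........###########............................
...........###########............................
...........###########............................
...........#########..............................
...........#######................................
...........#####..................................
...........###....................................
...........#.................
[... 751 characters left out ...]
..#####..............................
.............########.............................
...........###########............................
...........###########............................
...........###########............................
...........##########.............................
...........#########..............................
............######................................
...........#####..................................
...........###....................................
...........#......................................
..................................................
..................................................
..................................................
```

The plate hasn't moved (the difference was the gripper in the window), and the reel lies flat on target. Handing in.

```bash
python3 -c "
from station import r
print(r.job_done())"
```

```text
the job is handed in; nothing more can be done
None
```

The job is handed in: the tall plate stands upright in the narrow compartment and the wide reel lies flat in the wide one, both lowered to contact before release, with about 21 s on the clock.

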